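# Move the lacquered chessmen from the drying board to the tray, in the same order

## Task

The four turned chessmen have dried on their grey blocks on the drying board. Move them into the delivery tray, one to a pocket, in the same left-to-right order as they stand on the board (seen from the robot), because that order is the record of how many coats each has had. Set each one down upright in its pocket without dropping or tipping it, and leave the wax tin, the sanding block and the tool rest where they are.

Things in the scene. Friction and masses are not known exactly. Their poses are not given: they have to be found in the camera images.
- king: the king: a turned wooden chessman lacquered black, with a small cross on top; 87 mm tall, round foot 40 mm across, straight round stem 20 mm across from 26 to 54 mm above the underside (the place to grip), head 30 mm across at its widest, above the stem. About 50 g, loose. Origin: centre of its underside, z up along its axis; round, so its yaw means nothing. Its start is on its own spraying block, up to 5 mm off the block's centre.
- queen: the queen: a turned wooden chessman lacquered dark red, with a small ball on a flared crown; 79 mm tall, round foot 39 mm across, straight round stem 20 mm across from 26 to 50 mm above the underside (the place to grip), head 29 mm across at its widest, above the stem. About 50 g, loose. Origin: centre of its underside, z up along its axis; round, so its yaw means nothing. Its start is on its own spraying block, up to 5 mm off the block's centre.
- bishop: the bishop: a turned wooden chessman lacquered honey brown, with a pointed head; 76 mm tall, round foot 38 mm across, straight round stem 19 mm across from 25 to 46 mm above the underside (the place to grip), head 27 mm across at its widest, above the stem. About 50 g, loose. Origin: centre of its underside, z up along its axis; round, so its yaw means nothing. Its start is on its own spraying block, up to 5 mm off the block's centre.
- rook: the rook: a turned wooden chessman in clear lacquer on pale wood, a squat tower with a notched crown; 64 mm tall, round foot 38 mm across, straight round stem 24 mm across from 24 to 46 mm above the underside (the place to grip), head 31 mm across at its widest, above the stem. About 50 g, loose. Origin: centre of its underside, z up along its axis; round, so its yaw means nothing. Its start is on its own spraying block, up to 5 mm off the block's centre.
- drying_board: the drying board: flat brown wooden board, 100 (x) by 286 mm (y), top 18 mm above the bench, with the four grey blocks in a row. Fixed, left or right of the tray, turned up to 20 degrees. Origin: centre of its underside, on the bench; blocks at x = 0, y = +105, +35, -35, -105 mm (left to right seen from the robot).
- block_king: the grey square spraying block, 56 x 56 x 15 mm, on which the king stands at the start. Fixed to the drying board, parallel to it. Origin: centre of its underside, which is the board's top; its top is 15 mm higher. All four blocks look alike.
- block_queen: the grey square spraying block, 56 x 56 x 15 mm, on which the queen stands at the start. Fixed to the drying board, parallel to it. Origin: centre of its underside, which is the board's top; its top is 15 mm higher. All four blocks look alike.
- block_bishop: the grey square spraying block, 56 x 56 x 15 mm, on which the bishop stands at the start. Fixed to the drying board, parallel to it. Origin: centre of its underside, which is the board's top; its top is 15 mm higher. All four blocks look alike.
- block_rook: the grey square spraying block, 56 x 56 x 15 mm, on which the rook stands at the start. Fixed to the drying board, parallel to it. Origin: centre of its underside, which is the board's top; its top is 15 mm higher. All four blocks look alike.
- tray: the delivery tray: pale walls, green felt floor, 70 (x) by 286 mm (y), fixed, turned up to 20 degrees. Origin: centre of its underside, on the bench. Four empty pockets at x = 0, y = +96, +32, -32, -96 mm (left to right seen from the robot), each 58 x 58 mm inside; felt 10 mm, tops of the 6 mm walls 22 mm above the bench.
- wax_tin: a round steel wax tin with a yellow lid, 75 mm across, 38 mm high, loose; not part of the job. Origin: centre of its underside.
- sanding_block: a cork sanding block, 65 x 110 x 30 mm, loose; not part of the job. Origin: centre of its underside.
- tool_rest: a dark green lathe tool rest, 150 mm long, 34 mm high, with a steel post sticking out 75 mm to its +x side, lying on the bench; loose, 0.7 kg; not part of the job. Origin: on the bench under the middle of its bar.
There are look-alikes about, which are no part of the job. Leave any blue or green look-alike of the bishop alone.

How it is judged:
By the outcome, as a careful person would: the job done as asked, in the order asked, and still so for the second after the job is handed in, with the robot touching nothing.
It also fails if it takes over 106 s, if anything falls off the work surface, if the arm or the gripper's body presses on something with over 40 N, if the wrist force passes 120 N, or if a joint passes its speed limit or range.

## Robot

A 7-joint arm with a two-finger parallel gripper is mounted at the origin on the work surface. World frame = base frame: x ahead of the robot, y to its left, z up, the work surface at z = 0. Lengths are in m, angles in rad, forces in N, time in s.
With the tool pointing down it reaches from about 0.4 to 0.875 m from the base axis. Payload 6.5 kg.
Tool frame: the origin (TCP) lies on the mounting face of the last link; the fingertips stand 166 mm ahead of it and the grasp point (between the pads) lies 147 mm ahead of it; y points along the fingers, x is the direction in which the jaws open and shut, and the axes are right-handed (so a half turn about y gives the same grasp; the last joint's range is limited). The gripper opens to 88 mm and grips with 3 to 60 N. Pads are 18 mm wide; open, the fingers measure 123 mm over their backs; the gripper's body (75 mm by 187 mm) begins 45 mm behind the grasp point.
Start: joints at [1.202, 0.536, -0.004, 1.538, 0.003, 1.067, -0.071], TCP at [0.194, -0.62, 0.405] pointing down, gripper open.
Joint ranges: [-2.7, 2.7], [-0.37, 2.16], [-1.27, 1.26], [0.24, 2.4], [-1.31, 4.45], [0.19, 1.91], [-2.76, 2.76]. Speed limits (rad/s): [2.39, 2.39, 3.14, 3.14, 3.14, 3.14, 3.14].

## Interface

Orientations are given as a rotation vector (axis times angle).
In Python, from cell import * gives the robot as it stands.
- The arm moves only by the tool step_arm, never from a script. Its argument "moves" is a list of rows, each an object of numbers: "wx", "wy", "wz": the turn, a rotation vector about the world's x, y, z in degrees; "x", "y", "z": the shift along the world's x, y, z in cm; "hand": the opening, from -1 (shut) to 1 (fully open). In form: [{"wx": .., "wy": .., "wz": .., "x": .., "y": .., "z": .., "hand": ..}, ...]. A call has 1 to 10 rows; each row is the pose to reach, as a shift and turn from the pose commanded when the call began; what a row does not reach only later rows make up. A row lasts 1/8 s, in which the tool goes at most 62.5 mm and 10.7 degrees, less where a joint would pass 70% of its speed; a pose out of reach is approached as far as the arm can. A call with a gripper value outside its range is refused whole. The fingers move at their own pace and stop on an object; the grip force is fixed at half the most. Time passes only in rows, so rows that repeat a pose let the fingers close. It gives the time, the measured TCP pose, the force and the opening at its end, in the units of the state.
- observe(): the state, without advancing time (a new reading comes with each control period).
- snapshot(name): name is "scene" or "side" or "wrist"; returns the picture (400x640x3 uint8, blue, green, red); there is no depth.
- camera_info(name): a dict with "fx", "fy", "cx", "cy" (pixels), "R" (3x3) and "t" (3): a world point X has camera coordinates R X + t. Camera axes: x right, y down, z forward; pixel columns grow to the right and rows downward; lengths in m; the calibration is good to about 2 mm. A picture is of the moment at which its call begins: read the wrist's pose just before it. camera_info takes no time and is no camera call; for the wrist camera it gives the pose at the moment of the call.
- hand_in(): hands the job in, once; it reports no verdict.
The state is a dict: "t": time; "joint_pos": joint angles; "joint_vel": joint speeds; "tau": joint torques, N m; "ee_pos": TCP position; "tcp_rot": TCP orientation; "contact_force": force on the tool from outside, world axes, zero at the start; "ft_torque": the same for the moment, N m; "opening": finger opening in m.
Only numpy, scipy, OpenCV 4.12 (cv2) and the standard library are available. Lean on these libraries where they do the work, as an engineer would, in place of code of your own. Each camera call takes 0.05 s, during which the arm holds its last target. There are 200 camera calls.

## Working session

There is one attempt and no reset: what is moved stays moved. The work goes in short steps, Python scripts to look and compute and a tool call to move; the robot and the scene stay as the last step left them, time stands still between calls to the robot, and variables do not carry over. Pictures are saved under pics/ and viewed, about 12 in all and at most 16, crops included, and the job is handed in when it is done.

Besides the shell and the picture viewer there is one more tool, called after "Call:" as name(argument=value, ...) on one line, values as JSON. step_arm: Moves the arm, as the interface text tells. Its arguments: {"type":"object","properties":{"moves":{"type":"array"}},"required":["moves"]}

```bash
mkdir -p pics; ls; python3 - <<'E'
from cell import *
import cv2,numpy as np
s=observe(); print({k:np.round(s[k],3) for k in s})
for n in ("scene","side"):
    im=snapshot(n); cv2.imwrite(f"pics/{n}0.png",im); c=camera_info(n); print(n,c)
E
```

```text
pics
{'t': np.float64(0.0), 'joint_pos': array([ 1.202,  0.537, -0.004,  1.539,  0.003,  1.067, -0.071]), 'joint_vel': array([ 0.   ,  0.001,  0.001,  0.001, -0.   , -0.001, -0.002]), 'tau': array([ 0.0000e+00, -5.7098e+01,  9.9100e-01, -2.5160e+01, -5.6000e-02,
        1.8000e-02,  0.0000e+00]), 'ee_pos': array([ 0.194, -0.62 ,  0.404]), 'tcp_rot': array([-1.336,  0.984, -0.982]), 'contact_force': array([-0.054, -0.684,  0.686]), 'ft_torque': array([ 0.003, -0.018, -0.059]), 'opening': np.float64(0.088)}
scene {'fx': 421.9060642678537, 'fy': 421.9060642678537, 'cx': 319.98852597219343, 'cy': 203.45839161530205, 'R': array([[ 0.86866368,  0.49501998, -0.01945855],
       [ 0.33973432, -0.62383511, -0.70385392],
       [-0.36056068,  0.6048016 , -0.71007818]]), 't': array([-0.53067061, -0.13655785,  1.2858432 ])}
side {'fx': 383.4243862586797, 'fy': 383.4243862586797, 'cx': 319.4764490323829, 'cy': 198.11539249742364, 'R': array([[-0.97774276, -0.20839212, -0.0243273 ],
       [-0.09882528,  0.55972084, -0.82276737],
       [ 0.18507473, -0.80205069, -0.56785741]]), 't': array([0.55675909, 0.09008302, 0.79085337])}
```

View pics/scene0.png

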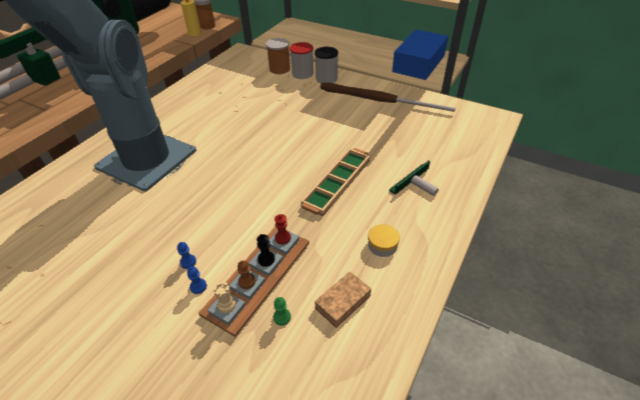

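View pics/side0.png

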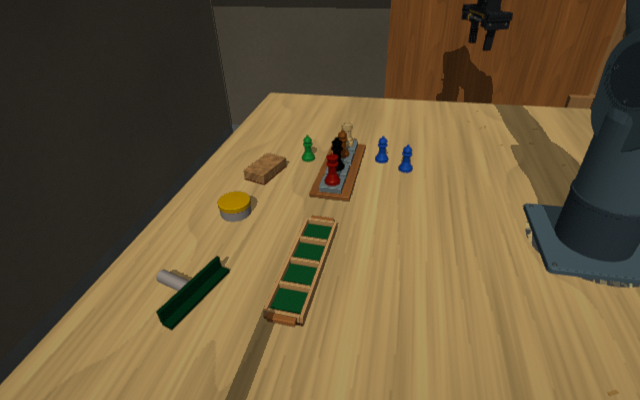

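```bash
cat > h.py <<'E'
from cell import *
import cv2,numpy as np
from scipy.spatial.transform import Rotation as Ro
def ray(c,uv):
    d=np.array([(uv[0]-c["cx"])/c["fx"],(uv[1]-c["cy"])/c["fy"],1.]); R=np.array(c["R"])
    return -R.T@c["t"], R.T@d
def onz(c,uv,z):
    o,d=ray(c,uv); return (o+d*(z-o[2])/d[2])[:2]
def proj(c,X):
    p=np.array(c["R"])@X+c["t"]; return np.array([c["fx"]*p[0]/p[2]+c["cx"],c["fy"]*p[1]/p[2]+c["cy"]])
def blobs(im,lo,hi,amin=60):
    m=cv2.inRange(cv2.cvtColor(im,cv2.COLOR_BGR2HSV),lo,hi)
    n,l,st,ce=cv2.connectedComponentsWithStats(m)
    return [(st[i],ce[i]) for i in range(1,n) if st[i][4]>=amin]
E
python3 - <<'E'
from h import *
s=observe(); print(np.round(Ro.from_rotvec(s["tcp_rot"]).as_matrix(),3))
for n in("scene","side"):
    c=camera_info(n); im=cv2.imread(f"pics/{n}0.png")
    for nm,lo,hi,z in(("green",(55,120,30),(85,255,140),.010),("red",(0,200,60),(4,255,255),.07),("black",(0,0,0),(180,255,40),.07)):
        for st,ce in blobs(im,lo,hi):
            p=onz(c,ce,z)
            if 0.3<p[0]<1 and abs(p[1])<.6: print(n,nm,st,np.round(ce,1),np.round(p,3))
c=camera_info("scene")
for uv in((309,237),(232,331),(200,310)): print(uv,np.round(onz(c,uv,.018),3))
E
```

```text
[[ 0.298 -0.001  0.955]
 [-0.955  0.001  0.298]
 [-0.002 -1.    -0.   ]]
scene green [344 154  19  12 120] [353.2 159.4] [0.562 0.285]
scene green [333 166  19  12 138] [342.3 171.6] [0.559 0.221]
scene green [391 172  23  21  61] [400.4 183.6] [0.724 0.252]
scene green [321 179  20  13 160] [330.6 184.8] [0.556 0.156]
scene green [308 192  21  15 185] [318.4 198.9] [0.554 0.091]
scene green [274 298  16  27 302] [280.8 311.9] [ 0.654 -0.243]
scene red [276 216  13  27 199] [281.4 231.5] [ 0.564 -0.095]
scene black [324  88  64  13  79] [357.5  94.9] [0.456 0.523]
scene black [393 176  20  18  86] [402.4 185.1] [0.749 0.185]
scene black [258 235  16  31 345] [264.5 251.8] [ 0.564 -0.163]
side green [302 136  12  25 179] [307.5 149.8] [ 0.666 -0.284]
side green [304 224  27  15 285] [317.1 231. ] [0.558 0.079]
side green [294 243  30  17 367] [308.9 251. ] [0.56  0.143]
side green [157 257  61  58 207] [185.7 286.1] [0.761 0.277]
side green [283 264  33  21 472] [299.5 273.8] [0.563 0.208]
side green [161 267  67  61 652] [194.2 297.6] [0.733 0.299]
side green [271 288  36  25 618] [288.6 300.2] [0.566 0.273]
side red [325 154  15  31 298] [332.  170.1] [ 0.554 -0.08 ]
side black [198 125  34  41 244] [213.9 145.7] [ 0.894 -0.154]
side black [332 138  13  34 226] [338.  152.9] [ 0.555 -0.168]
side black [ 157  257   72   72 1757] [191.6 293.8] [0.704 0.338]
(309, 237) [ 0.604 -0.042]
(232, 331) [ 0.594 -0.332]
(200, 310) [ 0.505 -0.326]
```

Call:
step_arm(moves=[{"wz": 10,"x": 5,"y": 6,"z": 1,"hand": 1},{"wz": 20,"x": 9,"y": 11,"z": 2,"hand": 1},{"wz": 30,"x": 13,"y": 16,"z": 3,"hand": 1},{"wz": 40,"x": 17,"y": 21,"z": 4,"hand": 1},{"wz": 50,"x": 21,"y": 25,"z": 5,"hand": 1},{"wz": 60,"x": 25,"y": 29,"z": 6,"hand": 1},{"wz": 70,"x": 29,"y": 34,"z": 6,"hand": 1},{"wz": 72.6,"x": 33,"y": 39,"z": 6,"hand": 1},{"wz": 72.6,"x": 35.6,"y": 43,"z": 6,"hand": 1},{"wz": 72.6,"x": 35.6,"y": 43,"z": 6,"hand": 1}])

```text
invalid input at $.moves[0]: expected keys wx, wy, wz, x, y, z, hand
```

```bash
python3 - <<'E'
from h import *
s=observe(); print(np.round(Ro.from_rotvec(s["tcp_rot"]).as_matrix(),3),s["ee_pos"],s["joint_pos"],s["t"])
c=camera_info("wrist"); im=snapshot("wrist"); cv2.imwrite("pics/w1.png",im)
o,d=ray(c,(c["cx"],c["cy"])); print(o,d,c["fx"])
E
```

```text
[[ 0.298 -0.001  0.955]
 [-0.955  0.001  0.298]
 [-0.002 -1.    -0.   ]] [ 0.1937431  -0.62016119  0.40392956] [ 1.20183774  0.53711587 -0.0044664   1.5387234   0.00256146  1.06730131
 -0.07125772] 0.1
[ 0.26294355 -0.59884091  0.38356833] [-0.26826684 -0.08277348 -0.95978198] 304.40123048458304
```

View pics/w1.png

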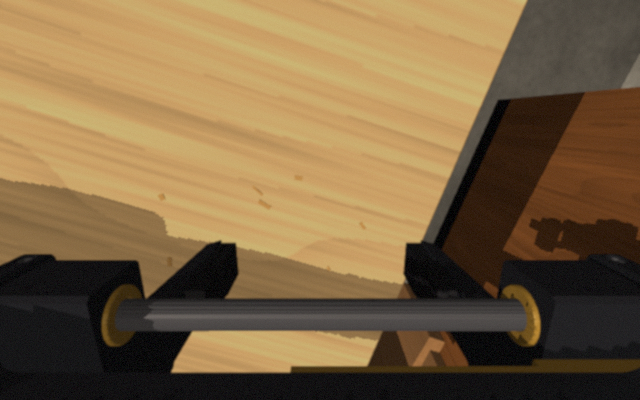

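Call:
step_arm(moves=[{"wx": 0,"wy": 0,"wz": 10,"x": 5,"y": 6,"z": 1,"hand": 1},{"wx": 0,"wy": 0,"wz": 20,"x": 9,"y": 11,"z": 2,"hand": 1},{"wx": 0,"wy": 0,"wz": 30,"x": 13,"y": 16,"z": 3,"hand": 1},{"wx": 0,"wy": 0,"wz": 40,"x": 17,"y": 21,"z": 4,"hand": 1},{"wx": 0,"wy": 0,"wz": 50,"x": 21,"y": 25,"z": 5,"hand": 1},{"wx": 0,"wy": 0,"wz": 60,"x": 25,"y": 29,"z": 6,"hand": 1},{"wx": 0,"wy": 0,"wz": 70,"x": 29,"y": 34,"z": 6,"hand": 1},{"wx": 0,"wy": 0,"wz": 72.6,"x": 33,"y": 39,"z": 6,"hand": 1},{"wx": 0,"wy": 0,"wz": 72.6,"x": 35.6,"y": 43,"z": 6,"hand": 1},{"wx": 0,"wy": 0,"wz": 72.6,"x": 35.6,"y": 43,"z": 6,"hand": 1}])

```text
t: 1.4
ee_pos: [0.5521, -0.1846, 0.4647]
tcp_rot: [-1.568, -0.008, 0.006]
contact_force: [-0.7, 0.0, 0.4]
opening: 0.0882
```

```bash
python3 - <<'E'
from h import *
s=observe(); print(np.round(Ro.from_rotvec(s["tcp_rot"]).as_matrix(),3),s["ee_pos"],s["joint_pos"],s["t"])
c=camera_info("wrist"); im=snapshot("wrist"); cv2.imwrite("pics/w2.png",im); np.save("w2.npy",c)
o,d=ray(c,(c["cx"],c["cy"])); print(o,d,c["fx"])
E
```

```text
[[ 1.     0.001 -0.009]
 [ 0.009  0.003  1.   ]
 [ 0.001 -1.     0.003]] [ 0.55207399 -0.1846019   0.46467323] [ 0.59020715  0.40051793 -0.45640892  1.6365363   0.18590519  1.14773287
  0.09725132] 1.4
[ 0.55172002 -0.11255898  0.4445267 ] [ 0.00353382 -0.2779366  -0.96059292] 304.40123048458304
```

View pics/w2.png

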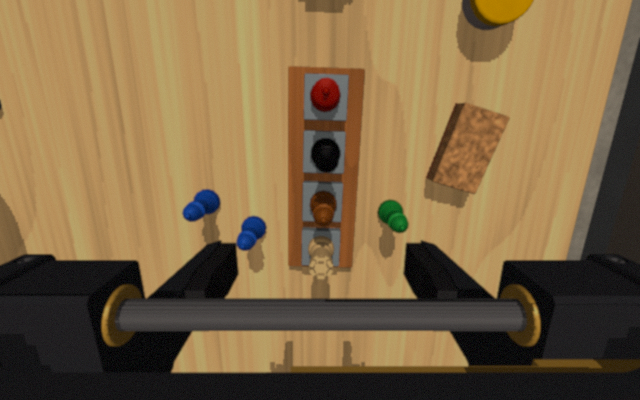

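```bash
python3 - <<'E'
from h import *
c=np.load("w2.npy",allow_pickle=True).item(); im=cv2.imread("pics/w2.png")
hsv=cv2.cvtColor(im,cv2.COLOR_BGR2HSV)
for uv in((325,95),(325,155),(323,207),(320,248),(320,228),(310,80),(295,150),(330,125)): print(uv,hsv[uv[1],uv[0]],end=' ')
print()
roi=np.zeros(im.shape[:2],np.uint8); roi[70:285,303:348]=1
gray=(hsv[...,1]<60)&(hsv[...,2]>70)
for nm,lo,hi,r in(("queen",(0,180,40),(6,255,255),.0195),("king",(0,0,0),(180,255,38),.020),("bishop",(5,150,30),(16,255,255),.019),("rook",(14,50,90),(28,200,255),.019)):
    m=cv2.inRange(hsv,lo,hi)*roi; y0={"queen":70,"king":130,"bishop":182,"rook":228}[nm]; m[:y0]=0; m[y0+(60 if nm!="bishop" else 46):]=0
    n,l,st,ce=cv2.connectedComponentsWithStats(m); i=1+np.argmax(st[1:,4]); x,y,w,h,a=st[i]
    cu=ce[i][0]
    top=onz(c,(x+w/2-.5,y),.036); bot=onz(c,(x+w/2-.5,y+h-1),.036)
    print(nm,st[i],np.round(ce[i],1),"edge+y",np.round(top,4),"-> y",round(top[1]-r,4),"edge-y -> y",round(bot[1]+r,4), "width mm",1e3*(onz(c,(x+w,y),.036)-onz(c,(x,y),.036))[0])
for uv in((290,67),(364,68),(289,268),(351,270)): print(uv,np.round(onz(c,uv,.018),4))
bl=blobs(im,(100,15,70),(125,60,190),100)
m=cv2.inRange(hsv,(0,0,60),(180,45,200))*roi
for y in (75,118,132,172,184,222): print(y,np.where(m[y])[0][[0,-1]] if m[y].any() else None)
E
```

```text
(325, 95) [  3 251  66] (325, 155) [132  61  21] (323, 207) [ 12 201 108] (320, 248) [ 18 126 132] (320, 228) [13 85 48] (310, 80) [ 78  11 115] (295, 150) [ 13 190 129] (330, 125) [ 12 183  85] 
queen [311  79  28  32 684] [324.8  94.1] edge+y [ 0.5568 -0.0677] -> y -0.0872 edge-y -> y -0.0851 width mm 34.9507184071508
king [312 139  28  33 741] [325.3 154.6] edge+y [ 0.559  -0.1411] -> y -0.1611 edge-y -> y -0.1635 width mm 36.8277753358035
bishop [ 303  182   45   46 1034] [327.8 209.6] edge+y [ 0.5591 -0.1987] -> y -0.2177 edge-y -> y -0.2452 width mm 61.55612733355609
rook [ 303  238   45   47 1455] [322.9 265.7] edge+y [ 0.5601 -0.2811] -> y -0.3001 edge-y -> y -0.3368 width mm 64.94108097633556
(290, 67) [ 0.5124 -0.0517]
(364, 68) [ 0.6079 -0.0521]
(289, 268) [ 0.5052 -0.339 ]
(351, 270) [ 0.6016 -0.3417]
75 [305 347]
118 [305 345]
132 [304 344]
172 [305 342]
184 [303 341]
222 None
```

Call:
step_arm(moves=[{"wx": 0,"wy": 0,"wz": 0,"x": 0.3,"y": 5,"z": -6,"hand": 1},{"wx": 0,"wy": 0,"wz": 0,"x": 0.7,"y": 10,"z": -10,"hand": 1},{"wx": 0,"wy": 0,"wz": 0,"x": 0.7,"y": 10.4,"z": -14,"hand": 1},{"wx": 0,"wy": 0,"wz": 0,"x": 0.7,"y": 10.4,"z": -16,"hand": 1},{"wx": 0,"wy": 0,"wz": 0,"x": 0.7,"y": 10.4,"z": -16,"hand": 1},{"wx": 0,"wy": 0,"wz": 0,"x": 0.7,"y": 10.4,"z": -16,"hand": 1}])

```text
t: 2.2
ee_pos: [0.5571, -0.0878, 0.3057]
tcp_rot: [-1.572, 0.001, -0.003]
contact_force: [0.1, -0.5, 0.8]
opening: 0.0883
```

```bash
python3 - <<'E'
from h import *
s=observe(); print(s["ee_pos"],s["tcp_rot"],s["t"])
c=camera_info("wrist"); im=snapshot("wrist"); cv2.imwrite("pics/w3.png",im); np.save("w3.npy",c)
hsv=cv2.cvtColor(im,cv2.COLOR_BGR2HSV)
for st,ce in blobs(im,(0,180,40),(6,255,255),150): print(st,ce)
g=s["ee_pos"]+Ro.from_rotvec(s["tcp_rot"]).as_matrix()@[0,.147,0]; print("grasp",g,proj(c,g))
E
```

```text
[ 0.55708614 -0.08779764  0.30569413] [-1.57167224e+00  1.23103840e-03 -3.30463675e-03] 2.2
[ 299  181   44   70 2508] [320.07216906 215.75239234]
grasp [ 0.55727998 -0.08792689  0.15869432] [320.03750617 276.40054142]
```

View pics/w3.png

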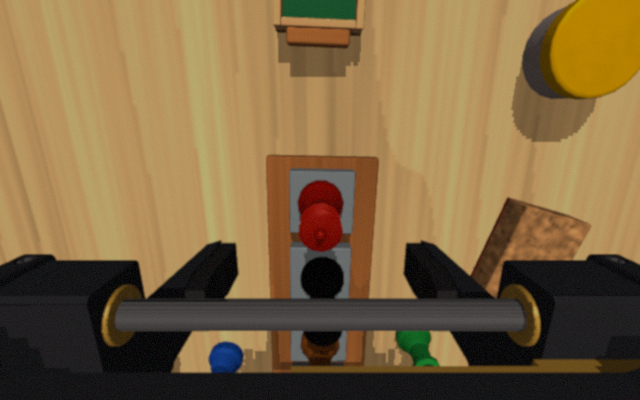

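```bash
python3 - <<'E'
from h import *
c=np.load("w3.npy",allow_pickle=True).item()
print(onz(c,(320,181),.036)[1]-.0195, onz(c,(320,236),.109), [1e3*(onz(c,(x,205),.036)[0]) for x in(299,343)])
for uv in((290,170),(355,170)): print(onz(c,uv,.033))
E
```

```text
-0.08813562080903796 [ 0.55724906 -0.0880646 ] [np.float64(539.2934759656539), np.float64(576.8677132230025)]
[ 0.53225593 -0.05981377]
[ 0.58659567 -0.0599988 ]
```

Call:
step_arm(moves=[{"wx": 0,"wy": 0,"wz": 0,"x": 0,"y": 0,"z": -4,"hand": 1},{"wx": 0,"wy": 0,"wz": 0,"x": 0,"y": 0,"z": -7,"hand": 1},{"wx": 0,"wy": 0,"wz": 0,"x": 0,"y": 0,"z": -8.5,"hand": 1},{"wx": 0,"wy": 0,"wz": 0,"x": 0,"y": 0,"z": -8.5,"hand": 1},{"wx": 0,"wy": 0,"wz": 0,"x": 0,"y": 0,"z": -8.5,"hand": 1}])

```text
t: 2.88
ee_pos: [0.5575, -0.0865, 0.221]
tcp_rot: [-1.571, -0.001, -0.003]
contact_force: [-0.2, 0.5, -0.4]
opening: 0.0881
```

Call:
step_arm(moves=[{"wx": 0,"wy": 0,"wz": 0,"x": 0,"y": 0,"z": 0,"hand": -0.3},{"wx": 0,"wy": 0,"wz": 0,"x": 0,"y": 0,"z": 0,"hand": -0.4},{"wx": 0,"wy": 0,"wz": 0,"x": 0,"y": 0,"z": 0,"hand": -0.5},{"wx": 0,"wy": 0,"wz": 0,"x": 0,"y": 0,"z": 0,"hand": -0.6},{"wx": 0,"wy": 0,"wz": 0,"x": 0,"y": 0,"z": 0,"hand": -0.8},{"wx": 0,"wy": 0,"wz": 0,"x": 0,"y": 0,"z": 0,"hand": -1},{"wx": 0,"wy": 0,"wz": 0,"x": 0,"y": 0,"z": 0,"hand": -1},{"wx": 0,"wy": 0,"wz": 0,"x": 0,"y": 0,"z": 0,"hand": -1}])

```text
t: 3.88
ee_pos: [0.5569, -0.0864, 0.2198]
tcp_rot: [-1.571, 0.0, -0.001]
contact_force: [0.9, 0.6, 0.5]
opening: 0.0242
```

Call:
step_arm(moves=[{"wx": 0,"wy": 0,"wz": 0,"x": 0,"y": 0,"z": 0,"hand": -1},{"wx": 0,"wy": 0,"wz": 0,"x": 0,"y": 0,"z": 0,"hand": -1}])

```text
t: 4.12
ee_pos: [0.5569, -0.0864, 0.2197]
tcp_rot: [-1.571, 0.001, -0.001]
contact_force: [1.0, 0.4, 1.3]
opening: 0.0243
```

```bash
python3 - <<'E'
from h import *
s=observe(); print(s["opening"],s["contact_force"])
cv2.imwrite("pics/w4.png",snapshot("wrist")[130:400,120:520])
E
```

```text
0.024349687330696364 [0.98216715 0.38034814 1.25339777]
```

View pics/w4.png

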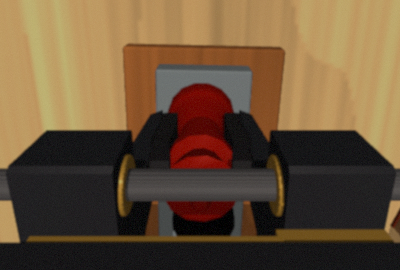

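Call:
step_arm(moves=[{"wx": 0,"wy": 0,"wz": 0,"x": 0,"y": 0,"z": 0,"hand": 0},{"wx": 0,"wy": 0,"wz": 0,"x": 0,"y": 0,"z": 0,"hand": 0},{"wx": 0,"wy": 0,"wz": 0,"x": 0,"y": 0,"z": 0.6,"hand": 0},{"wx": 0,"wy": 0,"wz": 0,"x": 0,"y": 0,"z": 0.6,"hand": 0},{"wx": 0,"wy": 0,"wz": 0,"x": 0,"y": 0,"z": 0.6,"hand": -1},{"wx": 0,"wy": 0,"wz": 0,"x": 0,"y": 0,"z": 0.6,"hand": -1},{"wx": 0,"wy": 0,"wz": 0,"x": 0,"y": 0,"z": 0.6,"hand": -1},{"wx": 0,"wy": 0,"wz": 0,"x": 0,"y": 0,"z": 0.6,"hand": -1},{"wx": 0,"wy": 0,"wz": 0,"x": 0,"y": 0,"z": 0.6,"hand": -1},{"wx": 0,"wy": 0,"wz": 0,"x": 0,"y": 0,"z": 0.6,"hand": -1}])

```text
t: 5.42
ee_pos: [0.5569, -0.0864, 0.2257]
tcp_rot: [-1.571, 0.001, -0.001]
contact_force: [1.3, -1.2, 1.0]
opening: 0.0261
```

Call:
step_arm(moves=[{"wx": 0,"wy": 0,"wz": 0,"x": 0,"y": 0,"z": 0.5,"hand": -1},{"wx": 0,"wy": 0,"wz": 0,"x": 0,"y": 0,"z": 1.5,"hand": -1},{"wx": 0,"wy": 0,"wz": 0,"x": 0,"y": 0,"z": 2,"hand": -1},{"wx": 0,"wy": 0,"wz": 0,"x": 0,"y": 0,"z": 2,"hand": -1}])

```text
t: 5.92
ee_pos: [0.5571, -0.0865, 0.2464]
tcp_rot: [-1.571, -0.0, -0.002]
contact_force: [-0.8, -0.2, 0.2]
opening: 0.026
```

```bash
python3 - <<'E'
from h import *
s=observe(); print(s["opening"],s["ee_pos"],s["contact_force"])
a=snapshot("side")[70:220,260:420]; b=snapshot("scene")[150:300,200:360]
cv2.imwrite("pics/s5.png",cv2.resize(np.hstack([a,b]),None,fx=2.5,fy=2.5,interpolation=cv2.INTER_CUBIC))
E
```

```text
0.026024354831156084 [ 0.55706721 -0.08648457  0.24641396] [-0.79110617 -0.23658172  0.24702423]
```

View pics/s5.png

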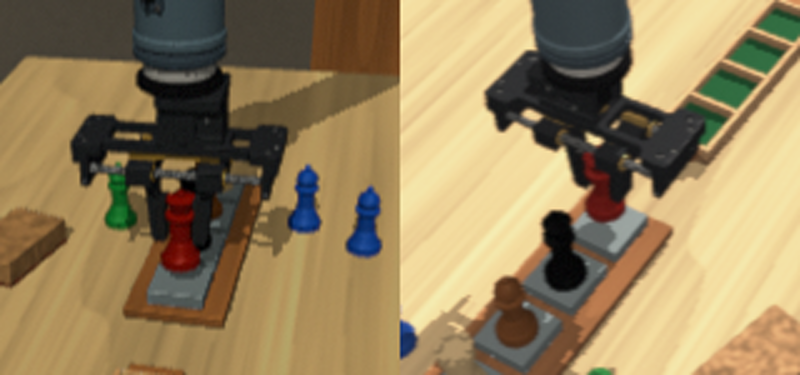

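```bash
python3 - <<'E'
from h import *
for n in("side","scene"):
    c=camera_info(n); im=snapshot(n); old=cv2.imread(f"pics/{n}0.png")
    for i in(old,im): print(n,[(st.tolist(),ce.round(1)) for st,ce in blobs(i,(0,200,40),(4,255,255),60) if ce[1]>140])
    for z in(.033,.053,.112,.132): print(z,proj(c,np.array([.557,-.088,z])).round(1))
E
```

```text
side [([325, 153, 15, 32, 309], array([332.1, 169.8]))]
side [([325, 146, 15, 33, 335], array([332. , 162.9]))]
0.033 [331.5 181.3]
0.053 [331.5 174.4]
0.112 [331.3 152.8]
0.132 [331.2 145.2]
scene [([276, 216, 13, 27, 199], array([281.4, 231.5]))]
scene [([275, 216, 14, 22, 115], array([280.1, 229. ]))]
0.033 [281.9 238.7]
0.053 [281.2 233.3]
0.112 [279.  216.2]
0.132 [278.2 210.1]
```

Call:
step_arm(moves=[{"wx": 0,"wy": 0,"wz": 0,"x": 0,"y": 0,"z": 4,"hand": -1},{"wx": 0,"wy": 0,"wz": 0,"x": 0,"y": 2,"z": 8,"hand": -1},{"wx": 0,"wy": 0,"wz": 0,"x": 0,"y": 6,"z": 10.5,"hand": -1},{"wx": 0,"wy": 0,"wz": 0,"x": 0,"y": 11,"z": 10.5,"hand": -1},{"wx": 0,"wy": 0,"wz": 0,"x": 0,"y": 16,"z": 10.5,"hand": -1},{"wx": 0,"wy": 0,"wz": 0,"x": 0,"y": 21,"z": 10.5,"hand": -1},{"wx": 0,"wy": 0,"wz": 0,"x": 0,"y": 25,"z": 10.5,"hand": -1},{"wx": 0,"wy": 0,"wz": 0,"x": 0,"y": 27.5,"z": 10.5,"hand": -1},{"wx": 0,"wy": 0,"wz": 0,"x": 0,"y": 27.5,"z": 10.5,"hand": -1}])

```text
t: 7.25
ee_pos: [0.5562, 0.1908, 0.3505]
tcp_rot: [-1.57, -0.002, 0.003]
contact_force: [-0.8, -0.5, -0.3]
opening: 0.0258
```

```bash
python3 - <<'E'
from h import *
s=observe(); print(s["ee_pos"],s["tcp_rot"],s["opening"],s["t"])
c=camera_info("wrist"); im=snapshot("wrist"); cv2.imwrite("pics/w6.png",im); np.save("w6.npy",c)
for st,ce in blobs(im,(50,100,20),(90,255,140),200): print(st,ce,onz(c,ce,.010))
E
```

```text
[0.55617232 0.19078438 0.35051914] [-1.56965206 -0.00198754  0.00285692] 0.02582915670003488 7.25
[ 459    4  110  165 6348] [511.20888469  83.9847196 ] [0.7431883  0.29327108]
[ 302   70   59   62 3400] [330.43676471 100.24852941] [0.56583579 0.27763863]
[ 300  139   56   54 2773] [326.96682294 165.1103498 ] [0.56294992 0.21276079]
[299 201  52  23 571] [326.52539405 207.78458844] [0.56287937 0.16567043]
```

View pics/w6.png

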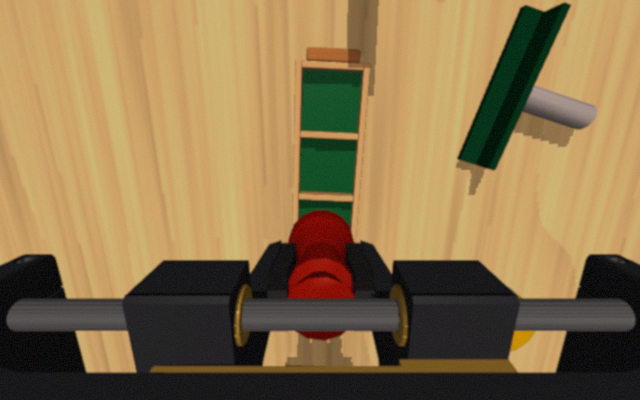

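Call:
step_arm(moves=[{"wx": 0,"wy": 0,"wz": 0,"x": 0.5,"y": 4,"z": 0,"hand": -1},{"wx": 0,"wy": 0,"wz": 0,"x": 0.9,"y": 8,"z": 0,"hand": -1},{"wx": 0,"wy": 0,"wz": 0,"x": 0.9,"y": 8.8,"z": -3,"hand": -1},{"wx": 0,"wy": 0,"wz": 0,"x": 0.9,"y": 8.8,"z": -7,"hand": -1},{"wx": 0,"wy": 0,"wz": 0,"x": 0.9,"y": 8.8,"z": -10,"hand": -1},{"wx": 0,"wy": 0,"wz": 0,"x": 0.9,"y": 8.8,"z": -12,"hand": -1},{"wx": 0,"wy": 0,"wz": 0,"x": 0.9,"y": 8.8,"z": -13.5,"hand": -1},{"wx": 0,"wy": 0,"wz": 0,"x": 0.9,"y": 8.8,"z": -14.2,"hand": -1},{"wx": 0,"wy": 0,"wz": 0,"x": 0.9,"y": 8.8,"z": -14.4,"hand": -1},{"wx": 0,"wy": 0,"wz": 0,"x": 0.9,"y": 8.8,"z": -14.4,"hand": -1}])

```text
t: 8.55
ee_pos: [0.5661, 0.2768, 0.2074]
tcp_rot: [-1.57, -0.0, -0.001]
contact_force: [0.3, 0.1, -0.4]
opening: 0.0258
```

```bash
python3 - <<'E'
from h import *
s=observe(); print(s["ee_pos"],s["contact_force"],s["opening"])
E
```

```text
[0.56610687 0.2767818  0.20736423] [ 0.29472327  0.05711424 -0.4056717 ] 0.025820550825843887
```

Call:
step_arm(moves=[{"wx": 0,"wy": 0,"wz": 0,"x": 0,"y": 0,"z": -0.2,"hand": -1},{"wx": 0,"wy": 0,"wz": 0,"x": 0,"y": 0,"z": -0.35,"hand": -1},{"wx": 0,"wy": 0,"wz": 0,"x": 0,"y": 0,"z": -0.45,"hand": -1},{"wx": 0,"wy": 0,"wz": 0,"x": 0,"y": 0,"z": -0.45,"hand": -1}])

```text
t: 9.05
ee_pos: [0.566, 0.2766, 0.2026]
tcp_rot: [-1.571, 0.0, -0.001]
contact_force: [-0.8, -0.8, 3.8]
opening: 0.0261
```

Call:
step_arm(moves=[{"wx": 0,"wy": 0,"wz": 0,"x": 0,"y": 0,"z": 0,"hand": -0.2},{"wx": 0,"wy": 0,"wz": 0,"x": 0,"y": 0,"z": 0,"hand": 0.4},{"wx": 0,"wy": 0,"wz": 0,"x": 0,"y": 0,"z": 0,"hand": 0.6},{"wx": 0,"wy": 0,"wz": 0,"x": 0,"y": 0,"z": 0,"hand": 0.6},{"wx": 0,"wy": 0,"wz": 0,"x": 0,"y": 0,"z": 3,"hand": 0.6},{"wx": 0,"wy": 0,"wz": 0,"x": 0,"y": 0,"z": 7,"hand": 0.6},{"wx": 0,"wy": 0,"wz": 0,"x": 0,"y": 0,"z": 11,"hand": 0.6},{"wx": 0,"wy": 0,"wz": 0,"x": 0,"y": -5,"z": 14,"hand": 0.6},{"wx": 0,"wy": 0,"wz": 0,"x": 0,"y": -10,"z": 14,"hand": 0.6},{"wx": 0,"wy": 0,"wz": 0,"x": -0.5,"y": -15,"z": 14,"hand": 0.6}])

```text
t: 10.3
ee_pos: [0.5609, 0.125, 0.3428]
tcp_rot: [-1.571, -0.0, -0.002]
contact_force: [0.2, -0.4, -0.0]
opening: 0.0704
```

```bash
python3 - <<'E'
from h import *
s=observe(); print(s["ee_pos"],s["contact_force"],s["opening"])
for n in("side","scene"):
    c=camera_info(n); im=snapshot(n); cv2.imwrite(f"pics/{n}7.png",im)
    print(n,[(st.tolist(),ce.round(1)) for st,ce in blobs(im,(0,200,40),(4,255,255),60) if ce[1]>140])
    for z in(.010,.089): print(z,proj(c,np.array([.566,.277,z])).round(1))
E
```

```text
[0.56093608 0.12496327 0.34275821] [ 0.21531334 -0.35088616 -0.01353927] 0.07040850951730737
side [([279, 268, 21, 43, 633], array([287.7, 290.1]))]
0.01 [288.1 302. ]
0.089 [284.7 269.5]
scene [([348, 145, 12, 20, 117], array([353.6, 155.4]))]
0.01 [353.2 161.3]
0.089 [354.3 139.5]
```

Call:
step_arm(moves=[{"wx": 0,"wy": 0,"wz": 0,"x": 0,"y": -5,"z": 0,"hand": 0.8},{"wx": 0,"wy": 0,"wz": 0,"x": 0,"y": -10,"z": 0,"hand": 0.8},{"wx": 0,"wy": 0,"wz": 0,"x": 0,"y": -15,"z": 0,"hand": 0.8},{"wx": 0,"wy": 0,"wz": 0,"x": 0,"y": -20,"z": 0,"hand": 0.8},{"wx": 0,"wy": 0,"wz": 0,"x": 0,"y": -25,"z": -1,"hand": 0.8},{"wx": 0,"wy": 0,"wz": 0,"x": -0.2,"y": -28.7,"z": -3,"hand": 0.8},{"wx": 0,"wy": 0,"wz": 0,"x": -0.2,"y": -28.7,"z": -3.3,"hand": 0.8},{"wx": 0,"wy": 0,"wz": 0,"x": -0.2,"y": -28.7,"z": -3.3,"hand": 0.8}])

```text
t: 11.4
ee_pos: [0.5591, -0.1589, 0.3092]
tcp_rot: [-1.57, -0.0, 0.0]
contact_force: [0.2, 0.1, 0.2]
opening: 0.0792
```

```bash
python3 - <<'E'
from h import *
s=observe(); print(s["ee_pos"],s["tcp_rot"],s["t"])
c=camera_info("wrist"); im=snapshot("wrist"); cv2.imwrite("pics/w8.png",im); np.save("w8.npy",c)
hsv=cv2.cvtColor(im,cv2.COLOR_BGR2HSV)
m=cv2.inRange(hsv,(0,0,0),(180,255,40)); m[:,:280]=0; m[:,360:]=0; m[250:]=0; m[:150]=0
ys=np.where(m.sum(1)>255*6)[0]; print(ys[[0,-1]])
for v in range(ys[0],ys[-1],6):
    u=np.where(m[v])[0]; print(v,u[[0,-1]],np.round([onz(c,(k,v),.038)[0] for k in u[[0,-1]]],4))
print("foot y",onz(c,(320,ys[0]),.036)[1]-.020)
E
```

```text
[ 0.55913097 -0.15894583  0.30919364] [-1.56956008e+00 -4.20284844e-04  3.44868554e-04] 11.4
[181 249]
181 [314 325] [0.5539 0.5631]
187 [305 335] [0.5463 0.5716]
193 [300 339] [0.5419 0.5751]
199 [298 341] [0.5401 0.5769]
205 [298 341] [0.54  0.577]
211 [299 340] [0.5408 0.5762]
217 [301 338] [0.5424 0.5746]
223 [300 339] [0.5414 0.5755]
229 [300 339] [0.5413 0.5756]
235 [299 339] [0.5403 0.5757]
241 [301 338] [0.542  0.5749]
247 [307 332] [0.5473 0.5697]
foot y -0.15994818394133423
```

View pics/w8.png

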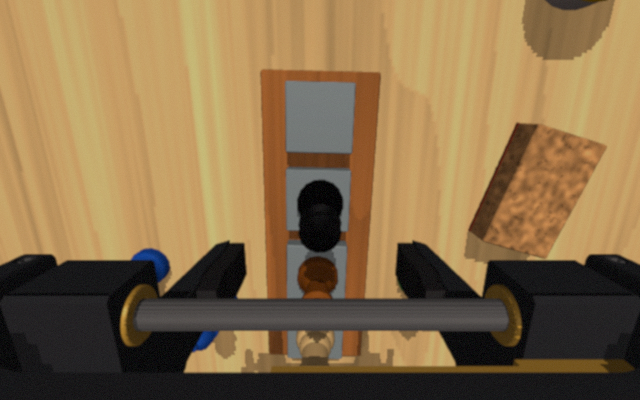

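Call:
step_arm(moves=[{"wx": 0,"wy": 0,"wz": 0,"x": 0,"y": -0.1,"z": -4,"hand": 0.6},{"wx": 0,"wy": 0,"wz": 0,"x": 0,"y": -0.1,"z": -7,"hand": 0.5},{"wx": 0,"wy": 0,"wz": 0,"x": 0,"y": -0.1,"z": -8.3,"hand": 0.3},{"wx": 0,"wy": 0,"wz": 0,"x": 0,"y": -0.1,"z": -8.3,"hand": 0},{"wx": 0,"wy": 0,"wz": 0,"x": 0,"y": -0.1,"z": -8.3,"hand": -0.4},{"wx": 0,"wy": 0,"wz": 0,"x": 0,"y": -0.1,"z": -8.3,"hand": -1},{"wx": 0,"wy": 0,"wz": 0,"x": 0,"y": -0.1,"z": -8.3,"hand": -1},{"wx": 0,"wy": 0,"wz": 0,"x": 0,"y": -0.1,"z": -8.3,"hand": -1},{"wx": 0,"wy": 0,"wz": 0,"x": 0,"y": -0.1,"z": -8.3,"hand": -1},{"wx": 0,"wy": 0,"wz": 0,"x": 0,"y": -0.1,"z": -8.3,"hand": -1}])

```text
t: 12.7
ee_pos: [0.5592, -0.1615, 0.2271]
tcp_rot: [-1.571, -0.0, -0.002]
contact_force: [-0.6, 0.4, 6.1]
opening: 0.0256
```

Call:
step_arm(moves=[{"wx": 0,"wy": 0,"wz": 0,"x": 0,"y": 0,"z": 0.4,"hand": -1},{"wx": 0,"wy": 0,"wz": 0,"x": 0,"y": 0,"z": 1.2,"hand": -1},{"wx": 0,"wy": 0,"wz": 0,"x": 0,"y": 0,"z": 2,"hand": -1},{"wx": 0,"wy": 0,"wz": 0,"x": 0,"y": 0,"z": 2,"hand": -1}])

```text
t: 13.2
ee_pos: [0.5592, -0.1615, 0.2471]
tcp_rot: [-1.571, -0.0, -0.002]
contact_force: [-0.4, -0.5, -1.4]
opening: 0.0253
```

```bash
python3 - <<'E'
from h import *
s=observe(); print(s["ee_pos"],s["tcp_rot"],s["opening"],s["contact_force"])
a=[snapshot("side"),snapshot("scene")]
cv2.imwrite("pics/s9.png",cv2.resize(np.hstack([a[0][70:220,260:420],a[1][150:300,200:360]]),None,fx=2.5,fy=2.5,interpolation=cv2.INTER_CUBIC))
E
```

```text
[ 0.55915532 -0.16151696  0.24709815] [-1.57122168e+00 -3.94509615e-04 -1.87974250e-03] 0.02526983669311204 [-0.40635331 -0.50729056 -1.40290967]
```

View pics/s9.png

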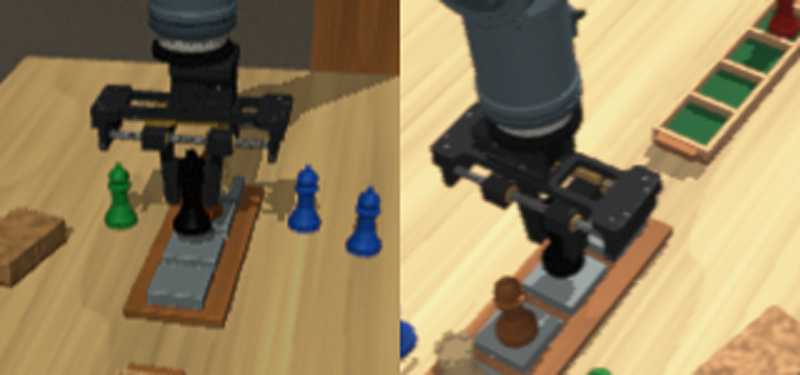

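Call:
step_arm(moves=[{"wx": 0,"wy": 0,"wz": 0,"x": 0,"y": 0,"z": 4,"hand": -1},{"wx": 0,"wy": 0,"wz": 0,"x": 0,"y": 3,"z": 8.5,"hand": -1},{"wx": 0,"wy": 0,"wz": 0,"x": 0,"y": 8,"z": 8.5,"hand": -1},{"wx": 0,"wy": 0,"wz": 0,"x": 0,"y": 13,"z": 8.5,"hand": -1},{"wx": 0,"wy": 0,"wz": 0,"x": 0,"y": 18,"z": 8.5,"hand": -1},{"wx": 0,"wy": 0,"wz": 0,"x": 0.2,"y": 23,"z": 8.5,"hand": -1},{"wx": 0,"wy": 0,"wz": 0,"x": 0.4,"y": 28,"z": 8.5,"hand": -1},{"wx": 0,"wy": 0,"wz": 0,"x": 0.4,"y": 33,"z": 8.5,"hand": -1},{"wx": 0,"wy": 0,"wz": 0,"x": 0.4,"y": 36.5,"z": 6,"hand": -1},{"wx": 0,"wy": 0,"wz": 0,"x": 0.4,"y": 37.5,"z": 3,"hand": -1}])

```text
t: 14.55
ee_pos: [0.5623, 0.217, 0.2759]
tcp_rot: [-1.569, -0.003, 0.002]
contact_force: [0.3, -0.2, -0.7]
opening: 0.0257
```

Call:
step_arm(moves=[{"wx": 0,"wy": 0,"wz": 0,"x": 0,"y": 0,"z": 0,"hand": -1},{"wx": 0,"wy": 0,"wz": 0,"x": 0,"y": 0,"z": -3,"hand": -1},{"wx": 0,"wy": 0,"wz": 0,"x": 0,"y": 0,"z": -5,"hand": -1},{"wx": 0,"wy": 0,"wz": 0,"x": 0,"y": 0,"z": -6.3,"hand": -1},{"wx": 0,"wy": 0,"wz": 0,"x": 0,"y": 0,"z": -6.8,"hand": -1},{"wx": 0,"wy": 0,"wz": 0,"x": 0,"y": 0,"z": -6.8,"hand": -1}])

```text
t: 15.3
ee_pos: [0.563, 0.2136, 0.2085]
tcp_rot: [-1.571, 0.001, -0.001]
contact_force: [0.1, 0.6, -1.6]
opening: 0.0251
```

Call:
step_arm(moves=[{"wx": 0,"wy": 0,"wz": 0,"x": 0,"y": 0,"z": -0.2,"hand": -1},{"wx": 0,"wy": 0,"wz": 0,"x": 0,"y": 0,"z": -0.35,"hand": -1},{"wx": 0,"wy": 0,"wz": 0,"x": 0,"y": 0,"z": -0.45,"hand": -1},{"wx": 0,"wy": 0,"wz": 0,"x": 0,"y": 0,"z": -0.45,"hand": -1}])

```text
t: 15.8
ee_pos: [0.5629, 0.2137, 0.2041]
tcp_rot: [-1.571, 0.0, -0.001]
contact_force: [-0.7, -0.2, 3.8]
opening: 0.0251
```

Touched down at the expected height. Release and go to the bishop (expected near 0.557, -0.23).

Call:
step_arm(moves=[{"wx": 0,"wy": 0,"wz": 0,"x": 0,"y": 0,"z": 0,"hand": -0.2},{"wx": 0,"wy": 0,"wz": 0,"x": 0,"y": 0,"z": 0,"hand": 0.4},{"wx": 0,"wy": 0,"wz": 0,"x": 0,"y": 0,"z": 0,"hand": 0.6},{"wx": 0,"wy": 0,"wz": 0,"x": 0,"y": 0,"z": 0,"hand": 0.6},{"wx": 0,"wy": 0,"wz": 0,"x": 0,"y": 0,"z": 3,"hand": 0.6},{"wx": 0,"wy": 0,"wz": 0,"x": 0,"y": 0,"z": 7,"hand": 0.6},{"wx": 0,"wy": 0,"wz": 0,"x": 0,"y": -1,"z": 11,"hand": 0.6},{"wx": 0,"wy": 0,"wz": 0,"x": 0,"y": -6,"z": 11,"hand": 0.6},{"wx": 0,"wy": 0,"wz": 0,"x": 0,"y": -11,"z": 11,"hand": 0.6},{"wx": 0,"wy": 0,"wz": 0,"x": 0,"y": -16,"z": 11,"hand": 0.6}])

```text
t: 17.05
ee_pos: [0.5627, 0.052, 0.3139]
tcp_rot: [-1.571, 0.0, -0.001]
contact_force: [0.9, -1.0, -0.3]
opening: 0.0709
```

Call:
step_arm(moves=[{"wx": 0,"wy": 0,"wz": 0,"x": 0,"y": -5,"z": 0,"hand": 0.8},{"wx": 0,"wy": 0,"wz": 0,"x": 0,"y": -10,"z": 0,"hand": 0.8},{"wx": 0,"wy": 0,"wz": 0,"x": -0.3,"y": -15,"z": 0,"hand": 0.8},{"wx": 0,"wy": 0,"wz": 0,"x": -0.5,"y": -20,"z": 0,"hand": 0.8},{"wx": 0,"wy": 0,"wz": 0,"x": -0.5,"y": -25,"z": 0,"hand": 0.8},{"wx": 0,"wy": 0,"wz": 0,"x": -0.5,"y": -28.4,"z": -0.5,"hand": 0.8},{"wx": 0,"wy": 0,"wz": 0,"x": -0.5,"y": -28.4,"z": -0.5,"hand": 0.8},{"wx": 0,"wy": 0,"wz": 0,"x": -0.5,"y": -28.4,"z": -0.5,"hand": 0.8}])

```text
t: 18.05
ee_pos: [0.5579, -0.2294, 0.3087]
tcp_rot: [-1.57, -0.0, -0.0]
contact_force: [-0.3, 0.9, 0.5]
opening: 0.0791
```

```bash
cat > foot.py <<'E'
from h import *
import sys
r=float(sys.argv[1]); lo,hi=eval(sys.argv[2])
s=observe(); print(s["ee_pos"],s["tcp_rot"],s["t"])
c=camera_info("wrist"); im=snapshot("wrist"); cv2.imwrite(sys.argv[3],im)
m=cv2.inRange(cv2.cvtColor(im,cv2.COLOR_BGR2HSV),lo,hi); m[:,:292]=0; m[:,348:]=0; m[255:]=0; m[:165]=0
n,l,st,ce=cv2.connectedComponentsWithStats(m); i=1+np.argmax(st[1:,4]); m=(l==i); print(st[i])
ys=np.where(m.sum(1)>5)[0]
for v in range(ys[0],ys[-1],6):
    u=np.where(m[v])[0][[0,-1]]; print(v,u,np.round([onz(c,(k,v),.038)[0] for k in u],4))
print("foot y",onz(c,(320,ys[0]),.036)[1]-r)
E
python3 foot.py .019 "(3,140,25),(16,255,255)" pics/w10.png
```

```text
[ 0.55794213 -0.22938605  0.3087039 ] [-1.56985908e+00 -1.93622273e-05 -8.08755055e-05] 18.05
[ 292  182   56   64 2233]
182 [316 321] [0.5544 0.5586]
188 [304 333] [0.5443 0.5687]
194 [300 337] [0.5408 0.5722]
200 [298 339] [0.539 0.574]
206 [298 339] [0.5389 0.574 ]
212 [300 337] [0.5405 0.5724]
218 [301 335] [0.5412 0.5708]
224 [301 334] [0.5411 0.57  ]
230 [302 333] [0.5419 0.5691]
236 [292 347] [0.533  0.5816]
foot y -0.23024317005992614
```

View pics/w10.png

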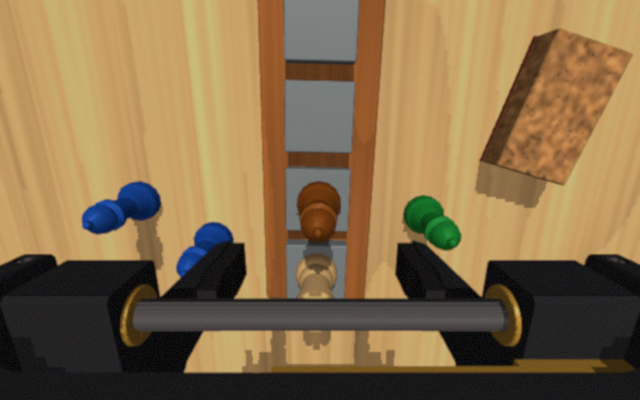

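Call:
step_arm(moves=[{"wx": 0,"wy": 0,"wz": 0,"x": -0.1,"y": -0.1,"z": -3,"hand": 0.4},{"wx": 0,"wy": 0,"wz": 0,"x": -0.1,"y": -0.1,"z": -6.5,"hand": 0.4},{"wx": 0,"wy": 0,"wz": 0,"x": -0.1,"y": -0.1,"z": -8.6,"hand": 0.2},{"wx": 0,"wy": 0,"wz": 0,"x": -0.1,"y": -0.1,"z": -8.6,"hand": 0},{"wx": 0,"wy": 0,"wz": 0,"x": -0.1,"y": -0.1,"z": -8.6,"hand": -0.4},{"wx": 0,"wy": 0,"wz": 0,"x": -0.1,"y": -0.1,"z": -8.6,"hand": -1},{"wx": 0,"wy": 0,"wz": 0,"x": -0.1,"y": -0.1,"z": -8.6,"hand": -1},{"wx": 0,"wy": 0,"wz": 0,"x": -0.1,"y": -0.1,"z": -8.6,"hand": -1},{"wx": 0,"wy": 0,"wz": 0,"x": -0.1,"y": -0.1,"z": -8.6,"hand": -1},{"wx": 0,"wy": 0,"wz": 0,"x": -0.1,"y": -0.1,"z": -8.6,"hand": -1}])

```text
t: 19.35
ee_pos: [0.5573, -0.2316, 0.2239]
tcp_rot: [-1.572, -0.001, -0.002]
contact_force: [-1.4, -0.3, 6.1]
opening: 0.0231
```

Call:
step_arm(moves=[{"wx": 0,"wy": 0,"wz": 0,"x": 0,"y": 0,"z": 0.4,"hand": -1},{"wx": 0,"wy": 0,"wz": 0,"x": 0,"y": 0,"z": 1.2,"hand": -1},{"wx": 0,"wy": 0,"wz": 0,"x": 0,"y": 0,"z": 2,"hand": -1},{"wx": 0,"wy": 0,"wz": 0,"x": 0,"y": 0,"z": 2,"hand": -1}])

```text
t: 19.85
ee_pos: [0.5572, -0.2316, 0.2436]
tcp_rot: [-1.571, -0.0, -0.002]
contact_force: [0.3, -0.4, -0.4]
opening: 0.0227
```

```bash
python3 - <<'E'
from h import *
s=observe(); print(s["ee_pos"],s["tcp_rot"],s["opening"],s["contact_force"])
a=[snapshot("side"),snapshot("scene")]
cv2.imwrite("pics/s11.png",cv2.resize(np.hstack([a[0][70:270,250:410],a[1][130:330,200:380]]),None,fx=2.3,fy=2.3,interpolation=cv2.INTER_CUBIC))
E
```

```text
[ 0.55716614 -0.23156054  0.24362499] [-1.57136695e+00 -3.47416358e-04 -1.89649505e-03] 0.022658458679448802 [ 0.2666492  -0.39532815 -0.44267558]
```

View pics/s11.png

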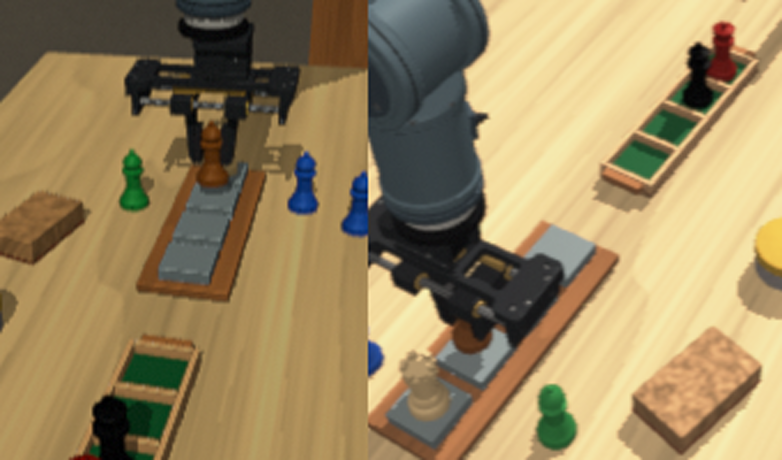

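Call:
step_arm(moves=[{"wx": 0,"wy": 0,"wz": 0,"x": 0,"y": 0,"z": 4,"hand": -1},{"wx": 0,"wy": 0,"wz": 0,"x": 0,"y": 3,"z": 8.5,"hand": -1},{"wx": 0,"wy": 0,"wz": 0,"x": 0,"y": 8,"z": 8.5,"hand": -1},{"wx": 0,"wy": 0,"wz": 0,"x": 0,"y": 13,"z": 8.5,"hand": -1},{"wx": 0,"wy": 0,"wz": 0,"x": 0,"y": 18,"z": 8.5,"hand": -1},{"wx": 0,"wy": 0,"wz": 0,"x": 0.2,"y": 23,"z": 8.5,"hand": -1},{"wx": 0,"wy": 0,"wz": 0,"x": 0.4,"y": 28,"z": 8.5,"hand": -1},{"wx": 0,"wy": 0,"wz": 0,"x": 0.4,"y": 33,"z": 8.5,"hand": -1},{"wx": 0,"wy": 0,"wz": 0,"x": 0.4,"y": 37,"z": 6,"hand": -1},{"wx": 0,"wy": 0,"wz": 0,"x": 0.4,"y": 38.2,"z": 3,"hand": -1}])

```text
t: 21.2
ee_pos: [0.5604, 0.1542, 0.2725]
tcp_rot: [-1.569, -0.004, 0.002]
contact_force: [-0.3, -0.9, -1.1]
opening: 0.0227
```

Call:
step_arm(moves=[{"wx": 0,"wy": 0,"wz": 0,"x": 0,"y": 0,"z": 0,"hand": -1},{"wx": 0,"wy": 0,"wz": 0,"x": 0,"y": 0,"z": -3,"hand": -1},{"wx": 0,"wy": 0,"wz": 0,"x": 0,"y": 0,"z": -5,"hand": -1},{"wx": 0,"wy": 0,"wz": 0,"x": 0,"y": 0,"z": -6.3,"hand": -1},{"wx": 0,"wy": 0,"wz": 0,"x": 0,"y": 0,"z": -6.8,"hand": -1},{"wx": 0,"wy": 0,"wz": 0,"x": 0,"y": 0,"z": -6.8,"hand": -1}])

```text
t: 21.95
ee_pos: [0.561, 0.1505, 0.2049]
tcp_rot: [-1.571, 0.001, -0.001]
contact_force: [0.2, -0.9, -0.1]
opening: 0.0229
```

Call:
step_arm(moves=[{"wx": 0,"wy": 0,"wz": 0,"x": 0,"y": 0,"z": -0.2,"hand": -1},{"wx": 0,"wy": 0,"wz": 0,"x": 0,"y": 0,"z": -0.35,"hand": -1},{"wx": 0,"wy": 0,"wz": 0,"x": 0,"y": 0,"z": -0.4,"hand": -1},{"wx": 0,"wy": 0,"wz": 0,"x": 0,"y": 0,"z": -0.4,"hand": -1}])

```text
t: 22.45
ee_pos: [0.5609, 0.1507, 0.201]
tcp_rot: [-1.571, 0.0, -0.001]
contact_force: [-0.4, 1.1, 2.8]
opening: 0.0229
```

Call:
step_arm(moves=[{"wx": 0,"wy": 0,"wz": 0,"x": 0,"y": 0,"z": 0,"hand": -0.2},{"wx": 0,"wy": 0,"wz": 0,"x": 0,"y": 0,"z": 0,"hand": 0.4},{"wx": 0,"wy": 0,"wz": 0,"x": 0,"y": 0,"z": 0,"hand": 0.6},{"wx": 0,"wy": 0,"wz": 0,"x": 0,"y": 0,"z": 0,"hand": 0.6},{"wx": 0,"wy": 0,"wz": 0,"x": 0,"y": 0,"z": 3,"hand": 0.6},{"wx": 0,"wy": 0,"wz": 0,"x": 0,"y": 0,"z": 7,"hand": 0.6},{"wx": 0,"wy": 0,"wz": 0,"x": 0,"y": -1,"z": 11,"hand": 0.6},{"wx": 0,"wy": 0,"wz": 0,"x": 0,"y": -6,"z": 11,"hand": 0.6},{"wx": 0,"wy": 0,"wz": 0,"x": 0,"y": -11,"z": 11,"hand": 0.6},{"wx": 0,"wy": 0,"wz": 0,"x": 0,"y": -16,"z": 11,"hand": 0.6}])

```text
t: 23.7
ee_pos: [0.5607, -0.011, 0.3109]
tcp_rot: [-1.571, 0.0, -0.001]
contact_force: [-0.2, 0.3, 0.1]
opening: 0.0703
```

Call:
step_arm(moves=[{"wx": 0,"wy": 0,"wz": 0,"x": 0,"y": -5,"z": 0,"hand": 0.6},{"wx": 0,"wy": 0,"wz": 0,"x": 0,"y": -10,"z": 0,"hand": 0.6},{"wx": 0,"wy": 0,"wz": 0,"x": -0.3,"y": -15,"z": 0,"hand": 0.6},{"wx": 0,"wy": 0,"wz": 0,"x": -0.5,"y": -20,"z": 0,"hand": 0.6},{"wx": 0,"wy": 0,"wz": 0,"x": -0.5,"y": -25,"z": 0,"hand": 0.6},{"wx": 0,"wy": 0,"wz": 0,"x": -0.5,"y": -29.1,"z": 0,"hand": 0.6},{"wx": 0,"wy": 0,"wz": 0,"x": -0.5,"y": -29.1,"z": 0,"hand": 0.6},{"wx": 0,"wy": 0,"wz": 0,"x": -0.5,"y": -29.1,"z": 0,"hand": 0.6}])

```text
t: 24.7
ee_pos: [0.5559, -0.2994, 0.3106]
tcp_rot: [-1.57, 0.0, -0.0]
contact_force: [-0.4, 0.5, 0.0]
opening: 0.0706
```

```bash
python3 foot.py .019 "(10,70,50),(30,255,255)" pics/w12.png
```

```text
[ 0.55593072 -0.29944646  0.31055845] [-1.56974235e+00  1.85406610e-04 -6.26830834e-05] 24.7
[ 292  178   56   77 3452]
178 [312 324] [0.549  0.5591]
184 [303 333] [0.5413 0.5667]
190 [299 337] [0.5378 0.5702]
196 [297 339] [0.536 0.572]
202 [297 339] [0.5359 0.5721]
208 [298 338] [0.5366 0.5713]
214 [296 338] [0.5348 0.5714]
220 [296 339] [0.5346 0.5723]
226 [296 339] [0.5345 0.5724]
232 [292 347] [0.5308 0.5796]
238 [292 347] [0.5307 0.5797]
244 [292 347] [0.5305 0.5799]
250 [292 347] [0.5304 0.58  ]
foot y -0.2972097444460765
```

View pics/w12.png

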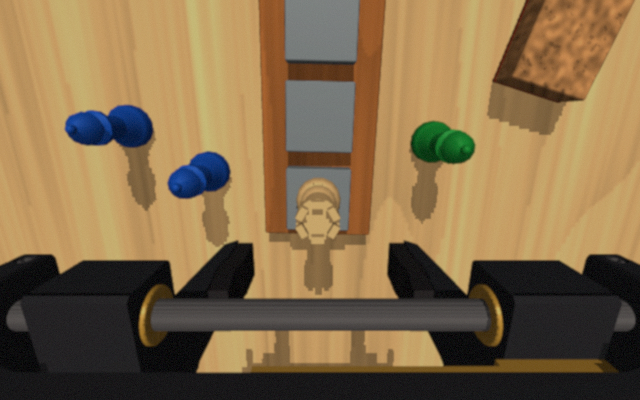

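Call:
step_arm(moves=[{"wx": 0,"wy": 0,"wz": 0,"x": -0.2,"y": 0.3,"z": -3,"hand": 0.5},{"wx": 0,"wy": 0,"wz": 0,"x": -0.2,"y": 0.3,"z": -6.5,"hand": 0.4},{"wx": 0,"wy": 0,"wz": 0,"x": -0.2,"y": 0.3,"z": -8.8,"hand": 0.2},{"wx": 0,"wy": 0,"wz": 0,"x": -0.2,"y": 0.3,"z": -8.8,"hand": 0},{"wx": 0,"wy": 0,"wz": 0,"x": -0.2,"y": 0.3,"z": -8.8,"hand": -0.3},{"wx": 0,"wy": 0,"wz": 0,"x": -0.2,"y": 0.3,"z": -8.8,"hand": -1},{"wx": 0,"wy": 0,"wz": 0,"x": -0.2,"y": 0.3,"z": -8.8,"hand": -1},{"wx": 0,"wy": 0,"wz": 0,"x": -0.2,"y": 0.3,"z": -8.8,"hand": -1},{"wx": 0,"wy": 0,"wz": 0,"x": -0.2,"y": 0.3,"z": -8.8,"hand": -1},{"wx": 0,"wy": 0,"wz": 0,"x": -0.2,"y": 0.3,"z": -8.8,"hand": -1}])

```text
t: 26.0
ee_pos: [0.5544, -0.2976, 0.224]
tcp_rot: [-1.572, -0.001, -0.002]
contact_force: [-1.1, -0.6, 7.6]
opening: 0.0271
```

Call:
step_arm(moves=[{"wx": 0,"wy": 0,"wz": 0,"x": 0,"y": 0,"z": 0.4,"hand": -1},{"wx": 0,"wy": 0,"wz": 0,"x": 0,"y": 0,"z": 1.2,"hand": -1},{"wx": 0,"wy": 0,"wz": 0,"x": 0,"y": 0,"z": 2,"hand": -1},{"wx": 0,"wy": 0,"wz": 0,"x": 0,"y": 0,"z": 2,"hand": -1}])

```text
t: 26.5
ee_pos: [0.5541, -0.2976, 0.2436]
tcp_rot: [-1.571, -0.0, -0.002]
contact_force: [0.9, -0.1, -0.1]
opening: 0.0273
```

```bash
python3 - <<'E'
from h import *
s=observe(); print(s["ee_pos"],s["tcp_rot"],s["opening"],s["contact_force"])
a=[snapshot("side"),snapshot("scene")]
cv2.imwrite("pics/s13.png",cv2.resize(np.hstack([a[0][70:270,250:410],a[1][130:330,200:380]]),None,fx=2.3,fy=2.3,interpolation=cv2.INTER_CUBIC))
E
```

```text
[ 0.55412042 -0.29758185  0.24362671] [-1.57146315e+00 -2.21040765e-04 -1.80551622e-03] 0.027250891620680427 [ 0.91598493 -0.13892592 -0.0930238 ]
```

View pics/s13.png

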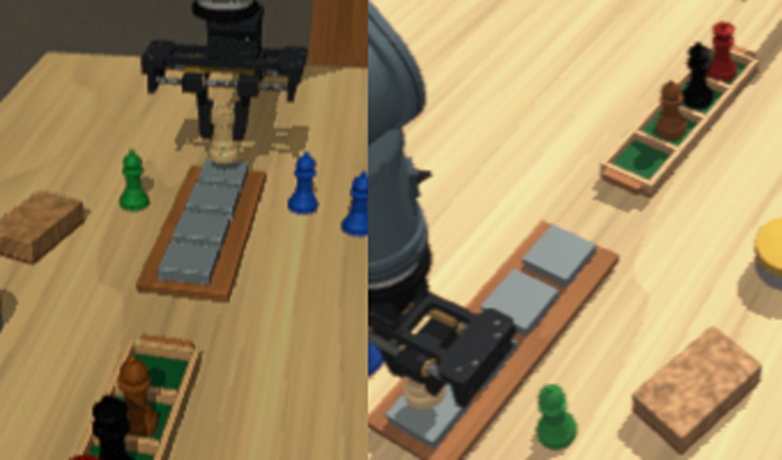

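Call:
step_arm(moves=[{"wx": 0,"wy": 0,"wz": 0,"x": 0,"y": 0,"z": 4,"hand": -1},{"wx": 0,"wy": 0,"wz": 0,"x": 0,"y": 3,"z": 8.5,"hand": -1},{"wx": 0,"wy": 0,"wz": 0,"x": 0,"y": 8,"z": 8.5,"hand": -1},{"wx": 0,"wy": 0,"wz": 0,"x": 0,"y": 13,"z": 8.5,"hand": -1},{"wx": 0,"wy": 0,"wz": 0,"x": 0,"y": 18,"z": 8.5,"hand": -1},{"wx": 0,"wy": 0,"wz": 0,"x": 0.2,"y": 23,"z": 8.5,"hand": -1},{"wx": 0,"wy": 0,"wz": 0,"x": 0.5,"y": 28,"z": 8.5,"hand": -1},{"wx": 0,"wy": 0,"wz": 0,"x": 0.5,"y": 33,"z": 8.5,"hand": -1},{"wx": 0,"wy": 0,"wz": 0,"x": 0.5,"y": 37,"z": 6,"hand": -1},{"wx": 0,"wy": 0,"wz": 0,"x": 0.5,"y": 38.4,"z": 3,"hand": -1}])

```text
t: 27.85
ee_pos: [0.5586, 0.0899, 0.2726]
tcp_rot: [-1.569, -0.004, 0.001]
contact_force: [-0.9, -1.1, -0.8]
opening: 0.0271
```

Call:
step_arm(moves=[{"wx": 0,"wy": 0,"wz": 0,"x": 0,"y": 0,"z": 0,"hand": -1},{"wx": 0,"wy": 0,"wz": 0,"x": 0,"y": 0,"z": -3,"hand": -1},{"wx": 0,"wy": 0,"wz": 0,"x": 0,"y": 0,"z": -5,"hand": -1},{"wx": 0,"wy": 0,"wz": 0,"x": 0,"y": 0,"z": -6.3,"hand": -1},{"wx": 0,"wy": 0,"wz": 0,"x": 0,"y": 0,"z": -6.8,"hand": -1},{"wx": 0,"wy": 0,"wz": 0,"x": 0,"y": 0,"z": -6.8,"hand": -1}])

```text
t: 28.6
ee_pos: [0.559, 0.0865, 0.2049]
tcp_rot: [-1.571, 0.001, -0.001]
contact_force: [-0.7, -0.3, 0.6]
opening: 0.0272
```

Call:
step_arm(moves=[{"wx": 0,"wy": 0,"wz": 0,"x": 0,"y": 0,"z": -0.2,"hand": -1},{"wx": 0,"wy": 0,"wz": 0,"x": 0,"y": 0,"z": -0.35,"hand": -1},{"wx": 0,"wy": 0,"wz": 0,"x": 0,"y": 0,"z": -0.4,"hand": -1},{"wx": 0,"wy": 0,"wz": 0,"x": 0,"y": 0,"z": -0.4,"hand": -1}])

```text
t: 29.1
ee_pos: [0.559, 0.0867, 0.2011]
tcp_rot: [-1.571, 0.0, -0.001]
contact_force: [-1.3, -0.0, 3.4]
opening: 0.0269
```

Touched down. Release, rise and move clear for a final look.

Call:
step_arm(moves=[{"wx": 0,"wy": 0,"wz": 0,"x": 0,"y": 0,"z": 0,"hand": -0.2},{"wx": 0,"wy": 0,"wz": 0,"x": 0,"y": 0,"z": 0,"hand": 0.4},{"wx": 0,"wy": 0,"wz": 0,"x": 0,"y": 0,"z": 0,"hand": 0.6},{"wx": 0,"wy": 0,"wz": 0,"x": 0,"y": 0,"z": 0,"hand": 0.6},{"wx": 0,"wy": 0,"wz": 0,"x": 0,"y": 0,"z": 3,"hand": 0.6},{"wx": 0,"wy": 0,"wz": 0,"x": 0,"y": 0,"z": 7,"hand": 0.6},{"wx": 0,"wy": 0,"wz": 0,"x": 0,"y": -1,"z": 11,"hand": 0.6},{"wx": 0,"wy": 0,"wz": 0,"x": -2,"y": -1,"z": 16,"hand": 0.6},{"wx": 0,"wy": 0,"wz": 0,"x": -2,"y": -1,"z": 20,"hand": 0.6},{"wx": 0,"wy": 0,"wz": 0,"x": -2,"y": -1,"z": 20,"hand": 0.6}])

```text
t: 30.35
ee_pos: [0.5396, 0.0769, 0.4039]
tcp_rot: [-1.57, -0.004, -0.006]
contact_force: [-0.8, -0.2, -0.7]
opening: 0.0706
```

```bash
python3 - <<'E'
from h import *
s=observe(); print(s["ee_pos"],s["t"])
a=[snapshot("side"),snapshot("scene"),snapshot("wrist")]
for n,i in zip(("side","scene"),a): cv2.imwrite(f"pics/{n}14.png",i)
t=cv2.resize(np.hstack([a[0][110:340,140:420],a[1][110:340,170:450]]),(792,325),interpolation=cv2.INTER_CUBIC)
b=cv2.resize(a[2],(400,250)); b=np.hstack([b,np.zeros((250,392,3),np.uint8)])
cv2.imwrite("pics/f14.png",np.vstack([t,b]))
E
```

```text
[0.53962317 0.07693226 0.4038764 ] 30.35
```

View pics/f14.png

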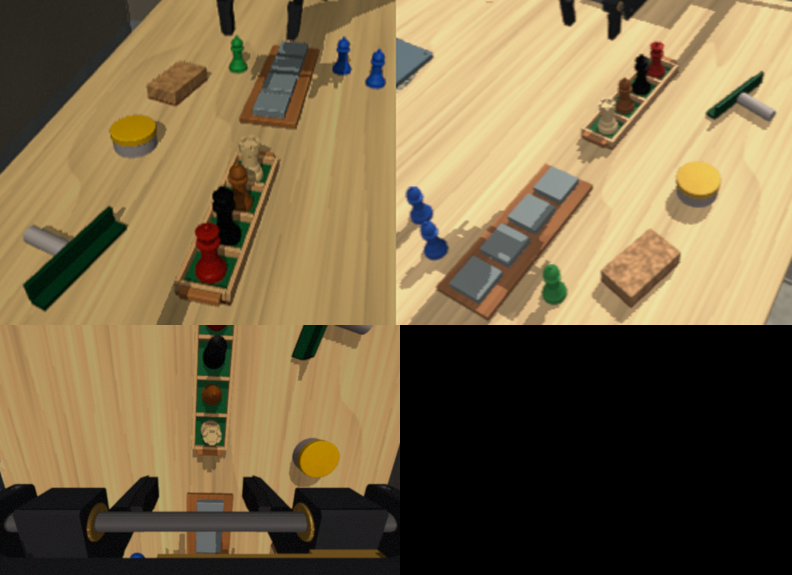

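All four pieces stand upright, one to a pocket, in the order queen, king, bishop, rook. The other objects look undisturbed, so I'm handing in.

```bash
python3 -c "
from cell import *
print(hand_in())"
```

```text
the job is handed in; nothing more can be done
None
```

All four chessmen are in the delivery tray and the job is handed in. They stand upright, one to a pocket, in their board order from left to right: queen, king, bishop, rook. The clock stood at about 30 s of the 106 s allowed.

- **Final check:** the last side, scene and wrist pictures show all four standing in their pockets and the blocks empty. The wax tin, sanding block, tool rest and the blue and green look-alikes appear where they started; I judged that by eye and did not measure it.
- **Placing:** each piece touched down within about 1 mm of the expected height, at about 3–4 N, and was released only after contact. The gripper was clear of everything at hand-in.
- **Disagreement:** the grip closed at 23–27 mm, about 3–6 mm wider than the stem sizes given, so the pads probably caught the flare above or below the stem. I re-gripped the queen once, 6 mm higher, but it still closed at 26 mm. All four lifted upright, and I saw no sign of slipping.
- **Force while gripping:** the upward force on the tool reached 6–8 N as the gripper closed on the king, bishop and rook. It was gone once each was lifted.

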